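# Lock off the bench drill and hold its quill at the depth index

## Task

Lock off the bench drill first: pull the safety key out of its switch and leave it lying in the round parts tray. Then pull the sprung feed lever down until the depth pointer stands in the gap of the depth index, and keep hold of the lever there so that I can tighten the depth stop: finish while still holding it, do not let it spring back. Leave the other things on the bench where they are.

Things in the scene. Friction and masses are not known exactly. Their poses are not given: they have to be found in the camera images.
- drill: small green bench drill, fixed. Origin: on the bench under its middle; its front (depth scale) faces its own -x, its right side (feed lever, switch pod) is -y. Base 220 x 130 x 22 mm; head with belt cover spans x -88 to +158, y +-42, z 190 to 303 mm; column top at 330 mm. Grey switch pod 90 (x) by 85 mm, 52 mm high, centred at x +75, y -125 mm.
- switch_socket (a point): mouth of the key socket, centre of the switch pod's flat top, 52 mm above the bench; axes as the drill's. Slot 14 mm (x) by 8 mm (y), straight down 26 mm. A sprung ball detent inside snaps into a groove of the key: pulling the key straight up takes about 10 N (at most 15) around the first 5 mm; it is clear once its tip is above the mouth.
- safety_key: yellow plastic safety key (lock-out plug), loose, about 25 g, upright in the switch socket. Origin: tip of its blade, z up along the key, axes as the drill's. Blade 12 x 6 mm, 20 mm long, all in the socket; flange 22 x 14 x 3 mm resting on the pod; flat grip 26 mm (x) by 10 mm (y), 23 to 55 mm above the origin (55 to 87 mm above the bench).
- feed_lever: feed lever, an 8 mm steel rod on the right of the drill's head with a hand grip at its end. Origin: on the pivot axis at the head's face (drill x -20, y -40, z 225 mm); axes as the drill's at rest. The rod swings in the plane 30 mm out (its y = -30 mm), from 70 degrees above level at the front (-x), forward and down, up to 1.5 rad. Spring return: 5 N at the grip at rest, 10 N at 1.2 rad.
- lever_handle (a point): centre of the lever's black hand grip, 319 mm above the bench at rest. The grip is a level cylinder 22 mm thick and 52 mm long, parallel to the pivot axis (the drill's y), 100 mm from that axis, standing out to the right of the rod (its centre 33 mm beyond the rod). It revolves freely on its pin, so fingers need not turn with the lever.
- quill (a joint): depth of the drill's quill, m: 0 at rest (fully up), at most 0.030. It is geared to the feed lever: 20 mm down for each radian of the lever. The depth pointer goes down with it.
- pointer_tip (a point): tip of the dark depth pointer, a level 2 mm thick finger on the quill's depth rod in front of the head, 252 mm above the bench at rest.
- index_gap (a point): middle of the 6 mm high gap in the depth index, a dark steel C-shaped clip on the white depth scale (front of the head), set 12 to 24 mm below the pointer's rest height. The pointer comes down past its upper prong into the gap; the clip itself does not stop it.
- parts_tray: round stainless parts tray, loose, 300 g, 124 mm across at the rim, 112 mm at the foot, 16 mm high, 3 mm floor and wall. Origin: centre of its underside.
- toy_truck: half-built toy truck of brown board on a wooden stand block, three black treaded wheels 90 mm across, 215 x 250 x 135 mm; a bystander. Origin: centre of its underside.
- spare_wheel: toy truck wheel lying flat: black treaded tyre 96 mm across, 44 mm thick, dark red hub; a bystander. Origin: centre of its underside.
- yellow_case: yellow plastic case 85 x 60 x 30 mm with a 40 mm high black knob; a bystander. Origin: centre of its underside.
- glue_bottle: white plastic bottle with orange cap, 44 mm across, 110 mm tall; a bystander. Origin: centre of its underside.
- screwdriver: black-handled screwdriver 200 mm long lying along its own x; a bystander.
- file_tool: slim tool with a dark wooden handle, 190 mm long, lying along its own x; a bystander.
- steel_rule: flat steel rule 200 x 28 x 4 mm; a bystander.

How it is judged:
By the outcome, as a careful person would: the job done as asked, in the order asked, and still so for the second after the job is handed in, while the arm keeps its last pose, push and grip.
It also fails if it takes over 58 s, if anything falls off the work surface, if the arm or the gripper's body presses on something with over 40 N, if the wrist force passes 120 N, or if a joint passes its speed limit or range.

## Robot

A 6-joint arm with a two-finger parallel gripper is mounted at the origin on the work surface. World frame = base frame: x ahead of the robot, y to its left, z up, the work surface at z = 0. Lengths are in m, angles in degrees, forces in N, time in s.
With the tool pointing down it reaches from about 0.3 to 0.75 m from the base axis. Payload 8.5 kg.
Tool frame: the origin (TCP) lies at the very end of the fingers, on their centre line; the grasp point (between the pads) lies 19 mm behind it; z points along the fingers, y is the line along which they close (so a half turn about z gives the same grasp; the last joint's range is limited). The gripper opens to 85 mm and grips with 20 to 120 N. Pads are 22 mm wide; open, the fingers measure 114 mm over their backs; the gripper's body (76 mm by 85 mm) begins 54 mm behind the grasp point. The pads swing forward as they close: fully open they stand 13 mm farther back than shut.
Start: joints at [-77.882, 21.807, 74.336, -0, 83.858, -12.336], TCP at [0.228, -0.501, 0.2] pointing down, gripper open.
Joint ranges: [-178.18, 178.18], [-50.72, 133.34], [12.68, 142.11], [-81.47, 261.47], [9.98, 163.14], [-165.26, 165.26]. Speed limits (degrees/s): [136.94, 136.94, 180, 180, 180, 180].

## Interface

Orientations are given as a 3x3 rotation matrix whose columns are the frame's x, y, z axes.
In Python, from rig import observe, cams, ticket gives the robot as it stands.
- The arm moves only by the tool move_arm, never from a script. Its arguments are lists of equal length, an entry for each row: "jaw": the finger opening in cm, from 0 to 8.54; "dp": the shift along the tool's x, y, z in cm, a list of three; "turn": the turn, a rotation vector about the tool's x, y, z in rad, a list of three. In form: {"jaw": [jaw, ...], "dp": [[tx, ty, tz], ...], "turn": [[wx, wy, wz], ...]}. A call has 1 to 12 rows; each row shifts and turns the commanded pose from where the row before left it, along the tool's axes as they then stand; what a row does not reach is not made up. A row lasts 1/12 s, in which the tool goes at most 41.7 mm and 7.16 degrees, less where a joint would pass 70% of its speed; a pose out of reach is approached as far as the arm can. A call is refused whole if a number of a shift passes 4.17 or a number of a turn 0.125, either way. A call with a gripper value outside its range is refused whole. The fingers move at their own pace and stop on an object; "force" is the grip in N (left out, the last holds). Time passes only in rows, so rows that do not move let the fingers close. It gives the time, the measured TCP pose, the force, the opening and the grip force at its end, in the units of the state.
- observe(): the state, without advancing time (a new reading comes with each control period).
- cams.get_image(name): name is "scene" or "top" or "wrist"; returns (picture, depth): 480x640x3 uint8, red, green, blue; 480x640 float32, m along the optical axis (not along the pixel's ray), 0 where there is no reading.
- cams.calibration(name): a dict with "vertical_fov" (degrees; the focal length in pixels is half the picture's height over the tangent of half this angle, whatever the lens; pixels are square), "cx", "cy" (the principal point, pixels), "view" (4x4, takes a point from world to camera coordinates); the wrist camera has in their place "tool_from_camera" (4x4, takes a point from camera to tool coordinates, whose origin is the TCP and whose axes are the flange's). Camera axes: x right, y up, looking along -z (the intrinsics and any distortion apply to the point x, -y, -z); pixel columns grow to the right and rows downward; lengths in m; the calibration is good to about 2 mm. A picture is of the moment at which its call begins: read the wrist's pose just before it. calibration takes no time and is no camera call.
- ticket.close_job(): hands the job in; it is judged then, once.
Trained networks look in the newest picture that a camera, given by its name, has taken for a name from the list of things; names that differ only in an ending like _2 or _b are one class to them, and where a whole thing is asked for, a point or a joint stands for the part that bears it (a point fixed in the world has none). Each returns a list of dicts, best first, with "p" (0 to 1); they miss things now and then, are a little off and sometimes report something else, mostly with a low value. They report only what shows in the picture. A call takes as long as a camera call.
- cams.spot_in(camera, query): "box" ([centre column, centre row, width, height] as shares, 0 to 1, of the picture: columns of its width, rows of its height, round what is visible of it).
- cams.outline_of(camera, query): "mask" (480x640 bool, what is visible of it) and "box" ([centre column, centre row, width, height] as shares, 0 to 1, of the picture: columns of its width, rows of its height, round what is visible of it).
- cams.mark_of(camera, query): "location" ([column, row] as shares, 0 to 1, of the picture: columns of its width, rows of its height: a listed point, or the origin of a listed thing).
The state is a dict: "time_s": time; "q": joint angles; "qvel": joint speeds; "joint_efforts": joint torques, N m; "position": TCP position; "tool_rot": TCP orientation; "ft_force": force on the tool from outside, world axes, zero at the start; "wrist_torque": the same for the moment, N m; "grip_width": finger opening in m; "gripper_force": force on a finger pad.
Only numpy, scipy, OpenCV 4.12 (cv2) and the standard library are available. Lean on these libraries where they do the work, as an engineer would, in place of code of your own. Each camera call takes 0.05 s, during which the arm holds its last target. There are 200 camera calls.

## Working session

There is one attempt and no reset: what is moved stays moved. The work goes in short steps, Python scripts to look and compute and a tool call to move; the robot and the scene stay as the last step left them, time stands still between calls to the robot, and variables do not carry over. Pictures are saved under pics/ and viewed, at most 11 in all, crops included, and the job is handed in when it is done.

Besides the shell and the picture viewer there is one more tool, called by a JSON object that holds its "op" and its "data". move_arm: Moves the arm, as the interface text tells. Its arguments: {"type":"object","properties":{"jaw":{"type":"array","items":{"type":"number"}},"dp":{"type":"array","items":{"type":"array","items":{"type":"number"}}},"turn":{"type":"array","items":{"type":"array","items":{"type":"number"}}},"force":{"type":"number"}},"required":["jaw","dp","turn"]}

```bash
mkdir -p pics
cat > h.py <<'E'
import numpy as np, cv2
from rig import observe, cams, ticket
def calib(n):
    c=cams.calibration(n); f=240/np.tan(np.radians(c["vertical_fov"])/2)
    if "view" in c: T=np.linalg.inv(np.array(c["view"]))
    else:
        s=observe(); W=np.eye(4); W[:3,:3]=np.array(s["tool_rot"]); W[:3,3]=s["position"]; T=W@np.array(c["tool_from_camera"])
    return c,f,T
def px2w(n,u,v,d,C=None):
    c,f,T=C or calib(n)
    p=np.stack([(u-c["cx"])/f*d,-(v-c["cy"])/f*d,-d,np.ones_like(d)],-1)
    return (p@T.T)[...,:3]
def ray_z(n,u,v,z,C=None):
    C=C or calib(n); o=C[2][:3,3]; p=px2w(n,np.float64(u),np.float64(v),np.float64(1.),C); r=p-o
    return o+r*(z-o[2])/r[2]
def w2px(n,P,C=None):
    c,f,T=C or calib(n); p=np.linalg.inv(T)@np.append(P,1); return c["cx"]+f*p[0]/-p[2], c["cy"]-f*p[1]/-p[2]
def save(img,n): cv2.imwrite("pics/"+n,img[...,::-1])
E
python3 - <<'E'
from h import *
print({k:v for k,v in cams.calibration("scene").items()}); print(cams.calibration("wrist"))
print(observe())
for n in("scene","top"):
    im,d=cams.get_image(n); save(im,n+".png"); np.save(n+"_d.npy",d)
    print(n, calib(n)[2][:3,3])
    for q in("safety_key","switch_socket","lever_handle","pointer_tip","index_gap","parts_tray","drill"):
        for r in cams.mark_of(n,q)[:2]:
            u,v=r["location"][0]*640,r["location"][1]*480
            z=dict(safety_key=.032,switch_socket=.052,lever_handle=.319,pointer_tip=.252,index_gap=.234,parts_tray=0,drill=0)[q]
            print(q,round(r["p"],2),round(u),round(v),ray_z(n,u,v,z).round(4), d[int(min(v,479)),int(min(u,639))])
E
```

```text
{'vertical_fov': 42.82733767443255, 'cx': 327.1393813813358, 'cy': 239.46552588535243, 'view': array([[ 0.26090314,  0.9651863 , -0.01857311, -0.0322354 ],
       [-0.72760958,  0.2092543 ,  0.65329697,  0.31503059],
       [ 0.63443979, -0.15693326,  0.7568739 , -2.36371122],
       [ 0.        ,  0.        ,  0.        ,  1.        ]])}
{'vertical_fov': 60.364977021631915, 'cx': 321.5933247943687, 'cy': 238.53166949174718, 'tool_from_camera': array([[ 6.43167279e-05,  9.66127684e-01,  2.58064516e-01,
         6.65004365e-02],
       [ 9.99999918e-01, -1.65502203e-04,  3.70370709e-04,
        -1.47787515e-04],
       [ 4.00535641e-04,  2.58064471e-01, -9.66127615e-01,
        -1.75259512e-01],
       [ 0.00000000e+00,  0.00000000e+00,  0.00000000e+00,
         1.00000000e+00]])}
{'time_s': 0.0, 'q': array([-7.78823751e+01,  2.18410911e+01,  7.43861297e+01,  1.77025989e-03,
        8.38579380e+01, -1.23368330e+01]), 'qvel': array([-6.25808458e-02,  1.48468882e-02,  4.45145651e-05, -2.04305504e-02,
        5.73350368e-02, -5.52977300e-03]), 'joint_efforts': array([ 7.93235213e-04, -4.
[... 944 characters left out ...]
[ 0.5703  0.1392 -0.    ] 2.0054772
drill 0.24 179 279 [ 0.4402 -0.5853  0.    ] 1.8493857
top [ 0.49517596 -0.09433165  1.58620837]
safety_key 0.6 256 283 [0.4507 0.0664 0.032 ] 1.4945922
safety_key 0.56 360 277 [ 0.474 -0.229  0.032] 1.5411682
switch_socket 0.65 255 283 [0.4534 0.0688 0.052 ] 1.5180922
lever_handle 0.61 186 279 [0.4678 0.1979 0.319 ] 1.2544352
lever_handle 0.46 381 189 [ 0.6844 -0.2496  0.319 ] 1.6050413
index_gap 0.35 213 251 [0.534 0.153 0.234] 1.2918355
parts_tray 0.83 415 295 [ 0.4216 -0.3907  0.    ] 1.5858716
parts_tray 0.58 235 240 [0.5762 0.1339 0.    ] 1.2799819
drill 0.68 231 238 [0.5805 0.1455 0.    ] 1.2770175
drill 0.57 187 277 [0.4652 0.2683 0.    ] 1.2529907
```

Run:
```python
import cv2
for n in("scene","top"):
    a=cv2.imread(f"pics/{n}.png"); 
    a=a[130:370,130:490] if n=="scene" else a[130:370,130:490]
    cv2.imwrite(f"pics/{n}_c.png",cv2.resize(a,(800,533),interpolation=cv2.INTER_CUBIC))
```

```text
(no output)
```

View pics/scene_c.png

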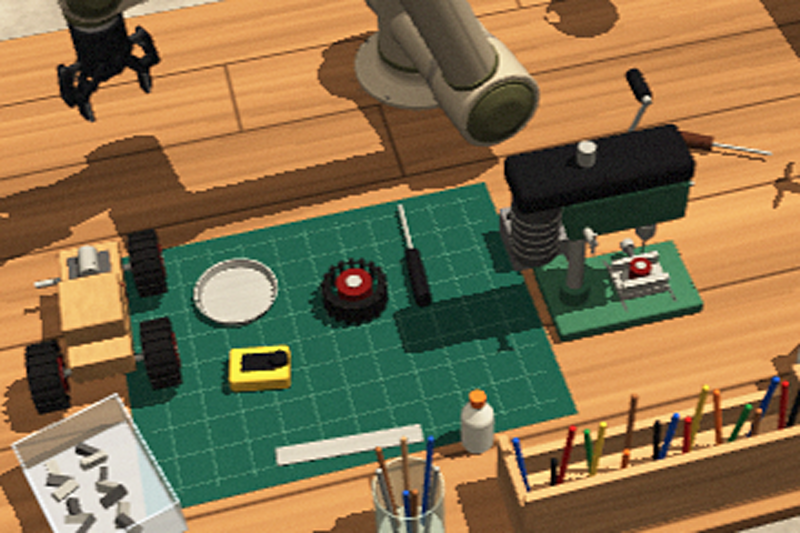

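View pics/top_c.png

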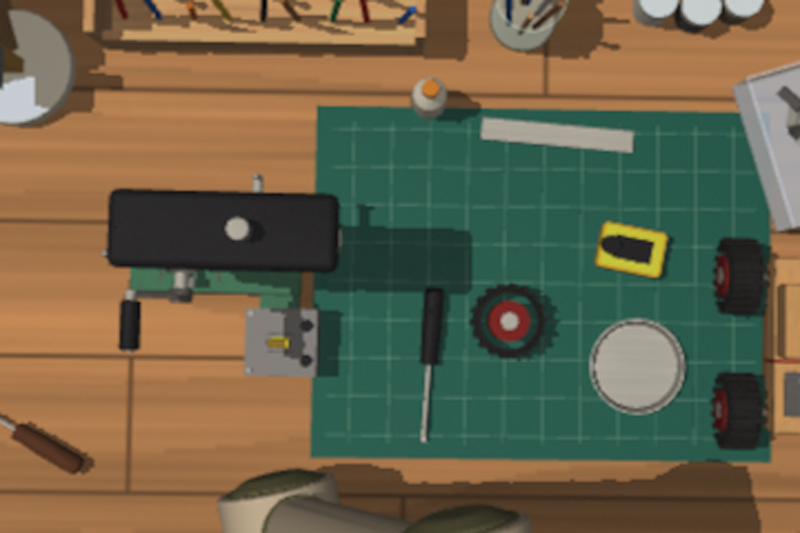

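The top view shows the drill with its front toward world +y and its right side toward the robot. The key is near pixel (255,284), the tray near (416,295) and the lever grip near (188,275). I'll move above the key.

{"op": "move_arm", "data": {"jaw": [8.5, 8.5, 8.5, 8.5, 8.5, 8.5, 8.5, 8.5, 8.5, 8.5, 8.5, 8.5], "dp": [[2.9, -2.8, -1], [2.9, -2.8, -1], [2.9, -2.8, -0.5], [2.9, -2.8, -0.5], [2.9, -2.8, -0.5], [2.9, -2.8, -0.5], [2.9, -2.8, -0.5], [2.9, -2.8, -0.5], [2.9, -2.8, 0], [2.9, -2.8, 0], [2.9, -2.8, 0], [2.9, -2.8, 0]], "turn": [[0, 0, 0], [0, 0, 0], [0, 0, 0], [0, 0, 0], [0, 0, 0], [0, 0, 0], [0, 0, 0], [0, 0, 0], [0, 0, 0], [0, 0, 0], [0, 0, 0], [0, 0, 0]]}}

```text
time_s: 1.8
position: [0.4056, -0.0487, 0.2504]
tool_rot: [[0.91, 0.414, 0.001], [0.414, -0.91, -0.0], [0.001, 0.001, -1.0]]
ft_force: [0.6, -1.2, 0.5]
grip_width: 0.085
gripper_force: 0.0
```

{"op": "move_arm", "data": {"jaw": [6, 6, 6, 6, 6, 6, 6, 6, 6, 6, 6, 6], "dp": [[2.9, -2.8, 0], [2.9, -2.8, 0], [2.9, -2.8, 0], [0, 0, 0], [0, 0, 0], [0, 0, 0], [0, 0, 0], [0, 0, 0], [0, 0, 0], [0, 0, 0], [0, 0, 0], [0, 0, 0]], "turn": [[0, 0, 0], [0, 0, 0], [0, 0, 0], [0, 0, -0.12], [0, 0, -0.12], [0, 0, -0.12], [0, 0, -0.12], [0, 0, -0.12], [0, 0, -0.12], [0, 0, -0.12], [0, 0, -0.12], [0, 0, -0.12]]}}

```text
time_s: 2.8
position: [0.4498, 0.0618, 0.2501]
tool_rot: [[0.058, 0.998, 0.0], [0.998, -0.058, -0.0], [0.0, 0.0, -1.0]]
ft_force: [0.0, -0.1, 0.2]
grip_width: 0.06
gripper_force: 0.0
```

```bash
cat > look.py <<'E'
from h import *
import sys
n=sys.argv[1]; s=observe(); print(s["time_s"],s["position"].round(4),s["tool_rot"].round(3).tolist(),s["q"].round(1))
C=calib("wrist"); im,d=cams.get_image("wrist"); save(im,n+".png"); np.savez(n+".npz",im=im,d=d,T=C[2])
for q in sys.argv[2:]:
    q,z=q.split(":")
    for r in cams.mark_of("wrist",q)[:2]:
        u,v=r["location"][0]*640,r["location"][1]*480
        print(q,round(r["p"],2),round(u),round(v),ray_z("wrist",u,v,float(z),C).round(4))
E
python3 look.py k1 safety_key:.032 switch_socket:.052
python3 - <<'E'
from h import *
z=np.load("k1.npz"); im,d,T=z["im"],z["d"],z["T"]; C=calib("wrist"); C=(C[0],C[1],T)
V,U=np.mgrid[:480,:640]; P=px2w("wrist",U.astype(float),V.astype(float),d.astype(float),C)
h=cv2.cvtColor(im,cv2.COLOR_RGB2HSV)
m=(abs(h[...,0].astype(int)-27)<8)&(h[...,1]>130)&(h[...,2]>90)&(d>0)&(P[...,2]>.078)&(P[...,2]<.1)
q=P[m]; print(m.sum(),q.mean(0),cv2.minAreaRect((q[:,:2]*1000).astype(np.float32)),np.median(q[:,2]))
E
```

```text
2.8 [0.4498 0.0618 0.2501] [[0.058, 0.998, 0.0], [0.998, -0.058, -0.0], [0.0, 0.0, -1.0]] [-7.2 10.  82.8  0.  87.2 -3.9]
safety_key 0.92 319 195 [0.4492 0.0658 0.032 ]
switch_socket 0.78 321 197 [0.4508 0.0672 0.052 ]
387 [0.45089641 0.06761179 0.08770782] ((450.7918395996094, 67.0276870727539), (26.01985740661621, 10.072269439697266), 86.94072723388672) 0.08800211210818015
```

View pics/k1.png

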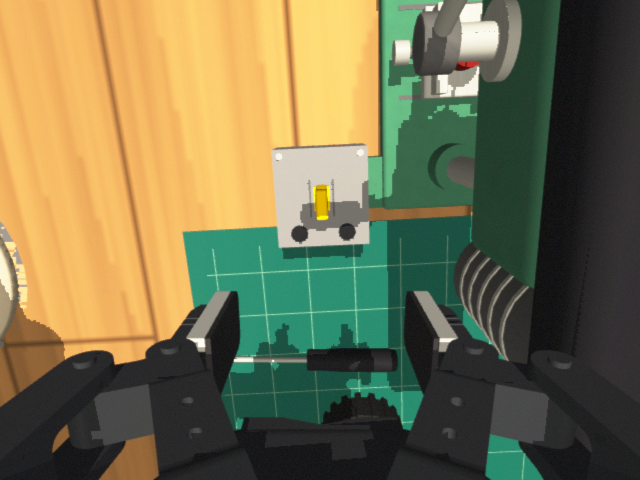

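The key shows clearly at (321,203). It lies at (0.4508, 0.067) and is already aligned with the tool. I'll descend and grip.

{"op": "move_arm", "data": {"jaw": [4, 4, 4, 4, 4, 4, 4, 4, 4, 4], "dp": [[0.53, 0.07, 1], [0, 0, 3], [0, 0, 3], [0, 0, 3], [0, 0, 3], [0, 0, 2], [0, 0, 2], [0, 0, 1], [0, 0, 1], [0, 0, 0]], "turn": [[0, 0, 0], [0, 0, 0], [0, 0, 0], [0, 0, 0], [0, 0, 0], [0, 0, 0], [0, 0, 0], [0, 0, 0], [0, 0, 0], [0, 0, 0]]}}

```text
time_s: 3.78
position: [0.45, 0.067, 0.0585]
tool_rot: [[0.068, 0.998, -0.003], [0.998, -0.068, 0.0], [0.0, -0.003, -1.0]]
ft_force: [-0.5, 1.2, -0.5]
grip_width: 0.0399
gripper_force: 0.0
```

{"op": "move_arm", "data": {"jaw": [0, 0, 0, 0, 0, 0], "dp": [[0, 0, 0], [0, 0, 0], [0, 0, 0], [0, 0, 0], [0, 0, 0], [0, 0, 0]], "turn": [[0, 0, 0], [0, 0, 0], [0, 0, 0], [0, 0, 0], [0, 0, 0], [0, 0, 0]], "force": 50}}

```text
time_s: 4.28
position: [0.4509, 0.067, 0.0603]
tool_rot: [[0.064, 0.998, 0.001], [0.998, -0.064, -0.0], [-0.0, 0.001, -1.0]]
ft_force: [-0.5, 0.6, -0.7]
grip_width: 0.0004
gripper_force: 0.0
```

```bash
python3 look.py k2 safety_key:.032 switch_socket:.052
```

```text
4.2833 [0.4509 0.067  0.0603] [[0.064, 0.998, 0.001], [0.998, -0.064, -0.0], [-0.0, 0.001, -1.0]] [ -6.5  22.2 101.    0.   56.8  -2.8]
safety_key 0.77 319 262 [0.4504 0.0659 0.032 ]
```

View pics/k2.png

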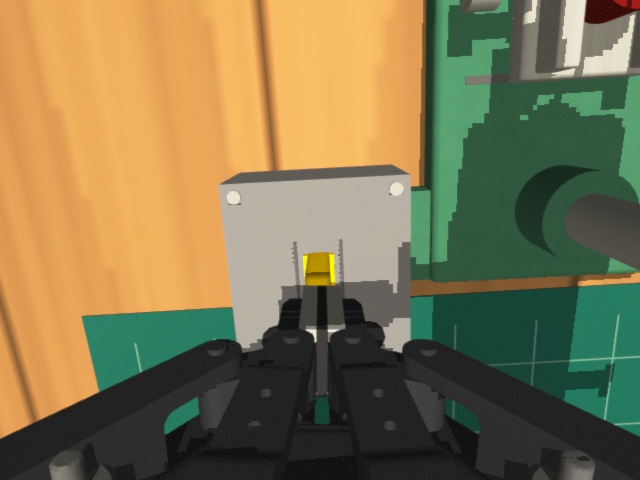

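The jaws shut without gripping the key, which shows at (319,268) just beyond the fingertips. I'll check where the fingertips really are using depth.

Run:
```python
from h import *
z=np.load("k2.npz"); d,T=z["d"],z["T"]; C=calib("wrist"); C=(C[0],C[1],T)
for u,v in [(320,210),(320,257),(320,270),(320,284),(312,292),(330,292),(322,300),(322,315),(310,320),(322,340),(322,370)]:
    print(u,v,d[v,u],px2w("wrist",np.float64(u),np.float64(v),np.float64(d[v,u]),C).round(4))
print(w2px("wrist",observe()["position"],C), w2px("wrist",np.array([.4508,.067,.087]),C))
```

```text
320 210 0.18575087 [0.4532 0.0974 0.0528]
320 257 0.17815815 [0.452  0.0793 0.0655]
320 270 0.16185792 [0.4521 0.0793 0.0824]
320 284 0.15804504 [0.4518 0.0754 0.0874]
312 292 0.14261161 [0.4493 0.0785 0.1026]
330 292 0.14171511 [0.4555 0.0785 0.1034]
322 300 0.13464841 [0.4528 0.0788 0.1107]
322 315 0.12384853 [0.4527 0.0788 0.1218]
310 320 0.12154832 [0.4492 0.0786 0.1243]
322 340 0.11678897 [0.4525 0.0751 0.1301]
322 370 0.11952419 [0.4519 0.0654 0.1299]
(np.float64(319.1899641639986), np.float64(279.480579164196)) (np.float64(318.7600009502379), np.float64(303.98135141806847))
```

Run:
```python
from h import *
for n in("k1","k2"):
    z=np.load(n+".npz"); d,T=z["d"].astype(float),z["T"]; C=calib("wrist"); C=(C[0],C[1],T)
    V,U=np.mgrid[:480,:640]; P=px2w("wrist",U.astype(float),V.astype(float),d,C)
    m=(d>0)&(d<.16)&(V>230)
    z_=P[...,2]; i=np.argsort(np.where(m,z_,9).ravel())[:4000:400]
    for k in i: v,u=divmod(k,640); print(n,u,v,P[v,u].round(4),d[v,u].round(3))
```

```text
k1 539 235 [0.5364 0.0828 0.2706] 0.16
k1 541 283 [0.5339 0.0666 0.2795] 0.156
k1 545 271 [0.5336 0.0723 0.282 ] 0.152
k1 542 345 [0.5337 0.0432 0.2842] 0.157
k1 545 346 [0.5336 0.044  0.2864] 0.155
k1 553 297 [0.5338 0.0646 0.2882] 0.148
k1 560 255 [0.534  0.0809 0.2898] 0.142
k1 560 281 [0.5339 0.0719 0.2914] 0.143
k1 566 255 [0.5343 0.0817 0.2927] 0.139
k1 567 244 [0.5335 0.086  0.2939] 0.137
k2 609 233 [0.5648 0.0866 0.0806] 0.16
k2 308 285 [0.4472 0.0752 0.0872] 0.158
k2 631 264 [0.568  0.0767 0.0897] 0.154
k2 636 247 [0.5645 0.0852 0.0954] 0.146
k2 345 301 [0.4605 0.0744 0.1024] 0.144
k2 340 296 [0.4588 0.0783 0.1069] 0.138
k2 332 302 [0.456  0.0781 0.1111] 0.134
k2 285 318 [0.4407 0.0752 0.1148] 0.132
k2 323 309 [0.4531 0.0791 0.1183] 0.127
k2 339 315 [0.4578 0.0784 0.1216] 0.124
```

Run:
```python
from h import *
for n,cs in(("k1",(225,232,420,415)),("k2",(312,330))):
    z=np.load(n+".npz"); d,T=z["d"].astype(float),z["T"]; C=calib("wrist"); C=(C[0],C[1],T)
    for u in cs:
        for v in range(280,312,4): print(n,u,v,d[v,u].round(3),px2w("wrist",np.float64(u),np.float64(v),d[v,u],C).round(4))
```

```text
k1 225 280 0.45 [ 0.3404 -0.026   0.002 ]
k1 225 284 0.452 [ 0.3396 -0.0309  0.0013]
k1 225 288 0.452 [ 0.3394 -0.0352  0.0023]
k1 225 292 0.141 [0.4185 0.0756 0.2938]
k1 225 296 0.138 [0.4191 0.0754 0.2968]
k1 225 300 0.135 [0.4199 0.0753 0.3002]
k1 225 304 0.132 [0.4206 0.0753 0.3033]
k1 225 308 0.129 [0.4214 0.0754 0.3067]
k1 232 280 0.449 [ 0.3482 -0.0261  0.0029]
k1 232 284 0.452 [ 0.3474 -0.0311  0.0018]
k1 232 288 0.453 [ 0.3469 -0.0358  0.0019]
k1 232 292 0.141 [0.4208 0.0754 0.2936]
k1 232 296 0.139 [0.4213 0.0749 0.296 ]
k1 232 300 0.137 [0.4217 0.0744 0.2984]
k1 232 304 0.139 [0.4211 0.0723 0.2968]
k1 232 308 0.139 [0.421  0.0708 0.2967]
k1 420 280 0.449 [ 0.5525 -0.0379  0.0033]
k1 420 284 0.453 [ 0.5531 -0.0434  0.0011]
k1 420 288 0.451 [ 0.5524 -0.047   0.0039]
k1 420 292 0.141 [0.4849 0.0719 0.2943]
k1 420 296 0.139 [0.4844 0.0714 0.2965]
k1 420 300 0.134 [0.4834 0.072  0.301 ]
k1 420 304 0.132 [0.4828 0.0716 0.3033]
k1 420 308 0.13 [0.4823 0.0713 0.3055]
k1 415 280 0.451 [ 0.5476 -0.0384  0.0012]
k1 415 284 0.453 [ 0.5477 -0.0433  0.0006]
k1 415 288 0.452 [ 0.5471 -0.
[... 152 characters left out ...]
0.4813 0.0716 0.303 ]
k1 415 308 0.133 [0.4813 0.0702 0.3031]
k2 312 280 0.156 [0.449  0.0777 0.0887]
k2 312 284 0.157 [0.4488 0.0758 0.088 ]
k2 312 288 0.145 [0.4493 0.0789 0.0999]
k2 312 292 0.143 [0.4493 0.0785 0.1026]
k2 312 296 0.138 [0.4494 0.0791 0.1075]
k2 312 300 0.135 [0.4495 0.079  0.1106]
k2 312 304 0.132 [0.4496 0.0791 0.1139]
k2 312 308 0.129 [0.4496 0.0788 0.1164]
k2 330 280 0.159 [0.4557 0.0762 0.0858]
k2 330 284 0.159 [0.4557 0.0747 0.0862]
k2 330 288 0.145 [0.4556 0.0786 0.1001]
k2 330 292 0.142 [0.4555 0.0785 0.1034]
k2 330 296 0.139 [0.4554 0.0782 0.1063]
k2 330 300 0.134 [0.4554 0.0788 0.1109]
k2 330 304 0.132 [0.4553 0.0786 0.1137]
k2 330 308 0.13 [0.4552 0.0783 0.116 ]
```

The measured fingertips sit about 40 mm behind the reported TCP, above the key top, so the stated TCP is 4 cm too long. I'll open, go 3.9 cm lower and regrip.

{"op": "move_arm", "data": {"jaw": [4, 4, 4, 4, 4, 4, 4, 4, 4, 4], "dp": [[0, 0, 0], [0, 0, 0], [0, 0, 0], [0, 0, 0], [0, 0, 1], [0, 0, 1], [0, 0, 1], [0, 0, 0.5], [0, 0, 0.4], [0, 0, 0]], "turn": [[0, 0, 0], [0, 0, 0], [0, 0, 0], [0, 0, 0], [0, 0, 0], [0, 0, 0], [0, 0, 0], [0, 0, 0], [0, 0, 0], [0, 0, 0]]}}

```text
time_s: 5.27
position: [0.4506, 0.067, 0.0206]
tool_rot: [[0.064, 0.998, -0.001], [0.998, -0.064, 0.0], [0.0, -0.001, -1.0]]
ft_force: [-0.1, 0.9, 0.8]
grip_width: 0.0397
gripper_force: 0.0
```

{"op": "move_arm", "data": {"jaw": [0, 0, 0, 0, 0, 0], "dp": [[0, 0, 0], [0, 0, 0], [0, 0, 0], [0, 0, 0], [0, 0, 0], [0, 0, 0]], "turn": [[0, 0, 0], [0, 0, 0], [0, 0, 0], [0, 0, 0], [0, 0, 0], [0, 0, 0]], "force": 60}}

```text
time_s: 5.77
position: [0.4509, 0.067, 0.0216]
tool_rot: [[0.064, 0.998, 0.001], [0.998, -0.064, -0.0], [-0.0, 0.001, -1.0]]
ft_force: [-2.4, -0.4, 6.1]
grip_width: 0.0104
gripper_force: 58.8
```

{"op": "move_arm", "data": {"jaw": [0, 0, 0, 0, 0, 0, 0, 0, 0, 0], "dp": [[0, 0, -0.3], [0, 0, -0.3], [0, 0, -0.3], [0, 0, -0.5], [0, 0, -1], [0, 0, -1], [0, 0, -2], [0, 0, -3], [0, 0, -3], [0, 0, -3]], "turn": [[0, 0, 0], [0, 0, 0], [0, 0, 0], [0, 0, 0], [0, 0, 0], [0, 0, 0], [0, 0, 0], [0, 0, 0], [0, 0, 0], [0, 0, 0]]}}

```text
time_s: 6.6
position: [0.4507, 0.0667, 0.1672]
tool_rot: [[0.064, 0.998, 0.001], [0.998, -0.064, -0.001], [-0.001, 0.001, -1.0]]
ft_force: [1.3, 0.6, -0.2]
grip_width: 0.0103
gripper_force: 61.1
```

Run:
```python
from h import *
import sys
print(observe()["grip_width"])
# tray circle from top depth/picture
im,d=cams.get_image("top"); C=calib("top")
for r in cams.outline_of("top","parts_tray")[:1]:
    m=r["mask"].astype(np.uint8); c=max(cv2.findContours(m,0,1)[0],key=cv2.contourArea)
    (u,v),rad=cv2.minEnclosingCircle(c); print(r["p"],u,v,rad,ray_z("top",u,v,.016,C))
z=np.load("k1.npz"); C=calib("wrist"); C=(C[0],C[1],z["T"])
im,_=cams.get_image("wrist"); save(im,"k3.png")
```

```text
0.01034014796713127
0.61 416.12750244140625 294.7852478027344 21.40846824645996 [ 0.42416121 -0.39155712  0.016     ]
```

View pics/k3.png

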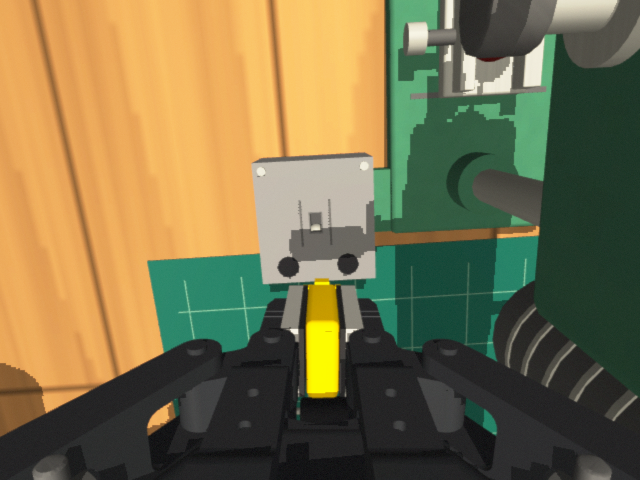

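The key is in hand and the socket at (315,222) is empty. Next I'll carry the key to the tray.

{"op": "move_arm", "data": {"jaw": [0, 0, 0, 0, 0, 0, 0, 0, 0, 0, 0, 0], "dp": [[-4, 0.04, 0], [-4.1, 0.04, 0], [-4.1, 0.04, 0], [-4.1, 0.04, 0], [-4.1, 0.04, 0], [-4.1, 0.04, 0], [-4.1, 0.04, 0], [-4.1, 0.04, 0], [-4.1, 0.04, 0], [-4.1, 0.04, 0], [-4.1, 0.04, 0], [-4, 0.04, 0]], "turn": [[0, 0, 0], [0, 0, 0], [0, 0, 0], [0, 0, 0], [0, 0, 0], [0, 0, 0], [0, 0, 0], [0, 0, 0], [0, 0, 0], [0, 0, 0], [0, 0, 0], [0, 0, 0]]}}

```text
time_s: 7.75
position: [0.4232, -0.4243, 0.1637]
tool_rot: [[0.065, 0.998, -0.001], [0.998, -0.065, 0.001], [0.001, -0.002, -1.0]]
ft_force: [0.7, -0.2, 0.1]
grip_width: 0.0099
gripper_force: 61.1
```

{"op": "move_arm", "data": {"jaw": [0, 0, 0, 0, 0, 0, 0], "dp": [[0, 0, 0], [0, 0, 0], [0, 0, 0], [0, 0, 0], [0, 0, 0], [0, 0, 0], [0, 0, 0]], "turn": [[0, -0.1, 0], [0, -0.1, 0], [0, -0.1, 0], [0, -0.1, 0], [0, -0.12, 0], [0, 0, 0], [0, 0, 0]]}}

```text
time_s: 8.33
position: [0.4242, -0.4209, 0.1637]
tool_rot: [[0.053, 0.998, -0.033], [0.868, -0.062, -0.492], [-0.494, -0.002, -0.87]]
ft_force: [0.1, 0.5, 0.4]
grip_width: 0.0101
gripper_force: 61.1
```

```bash
python3 look.py t1 parts_tray:0
python3 - <<'E'
from h import *
s=observe(); R=s["tool_rot"]; C=calib("wrist")
r=cams.outline_of("wrist","parts_tray")
for k in r[:1]:
    m=k["mask"]; z=np.load("t1.npz"); v,u=np.nonzero(m&(z["d"]>0)); P=px2w("wrist",u.astype(float),v.astype(float),z["d"][v,u].astype(float),C); P=P[P[:,2]<.03]
    print(k["p"],np.percentile(P,[1,50,99],axis=0).round(3))
t=np.array([.424,-.423,.0]); print("dp cm",(R.T@(t-s["position"])*100).round(2), s["grip_width"])
E
```

```text
8.3333 [ 0.4242 -0.4209  0.1637] [[0.053, 0.998, -0.033], [0.868, -0.062, -0.492], [-0.494, -0.002, -0.87]] [-45.9  22.3  86.8 -27.2  53.3 -29.4]
parts_tray 0.95 320 67 [ 0.4253 -0.3924  0.    ]
0.63 [[ 0.368 -0.45   0.004]
 [ 0.425 -0.394  0.006]
 [ 0.483 -0.352  0.019]]
dp cm [ 8.15 -0.04 14.33] 0.010203129367012339
```

View pics/t1.png

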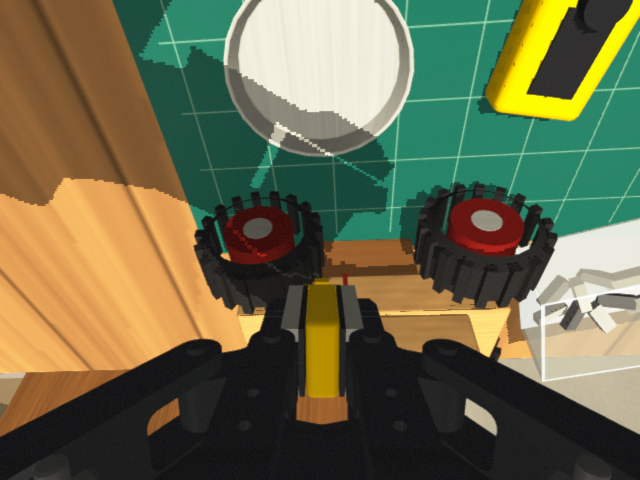

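The tray is at (320,67), centred at (0.425, −0.392) in the world. I'll descend vertically with the key tilted.

{"op": "move_arm", "data": {"jaw": [0, 0, 0, 0, 0, 0, 0, 0, 0, 0], "dp": [[1.14, 0, 2], [1.14, 0, 2], [1.14, 0, 2], [1.14, 0, 2], [1.14, 0, 2], [1.14, 0, 2], [0.57, 0, 1], [0.57, 0, 0.9], [0.1, 0, 0.2], [0, 0, 0]], "turn": [[0, 0, 0], [0, 0, 0], [0, 0, 0], [0, 0, 0], [0, 0, 0], [0, 0, 0], [0, 0, 0], [0, 0, 0], [0, 0, 0], [0, 0, 0]]}}

```text
time_s: 9.32
position: [0.4239, -0.4231, 0.002]
tool_rot: [[0.057, 0.998, -0.033], [0.866, -0.066, -0.495], [-0.496, -0.001, -0.868]]
ft_force: [-0.7, 0.3, -0.4]
grip_width: 0.0103
gripper_force: 61.1
```

{"op": "move_arm", "data": {"jaw": [2, 4, 5, 5, 5, 5, 5, 5, 5, 5, 5, 5], "dp": [[0, 0, 0], [0, 0, 0], [0, 0, 0], [0, 0, 0], [0, 0, 0], [0, 0, 0], [-0.57, 0, -1], [-1.14, 0, -2], [-1.14, 0, -2], [-1.14, 0, -2], [-1.14, 0, -2], [-1.14, 0, -2]], "turn": [[0, 0, 0], [0, 0, 0], [0, 0, 0], [0, 0, 0], [0, 0, 0], [0, 0, 0], [0, 0, 0], [0, 0, 0], [0, 0, 0], [0, 0, 0], [0, 0, 0], [0, 0, 0]]}}

```text
time_s: 10.32
position: [0.4242, -0.4217, 0.1303]
tool_rot: [[0.055, 0.998, -0.032], [0.866, -0.064, -0.496], [-0.497, 0.0, -0.868]]
ft_force: [-0.1, 0.2, -0.2]
grip_width: 0.0501
gripper_force: 0.0
```

```bash
python3 look.py t2 safety_key:.01 parts_tray:0
python3 - <<'E'
from h import *
z=np.load("t2.npz"); im,d,T=z["im"],z["d"].astype(float),z["T"]; C=calib("wrist"); C=(C[0],C[1],T)
V,U=np.mgrid[:480,:640]; P=px2w("wrist",U.astype(float),V.astype(float),d,C)
h=cv2.cvtColor(im,cv2.COLOR_RGB2HSV)
m=(abs(h[...,0].astype(int)-27)<8)&(h[...,1]>130)&(h[...,2]>60)&(d>0)&(np.hypot(P[...,0]-.425,P[...,1]+.392)<.062)
print(m.sum(),np.percentile(P[m],[1,50,99],axis=0).round(3))
E
```

```text
10.3167 [ 0.4242 -0.4217  0.1303] [[0.055, 0.998, -0.032], [0.866, -0.064, -0.496], [-0.497, 0.0, -0.868]] [-45.9  24.6  89.5 -29.3  48.7 -26. ]
safety_key 0.84 322 112 [ 0.4267 -0.4044  0.01  ]
parts_tray 0.82 321 88 [ 0.4268 -0.3929  0.    ]
1887 [[ 0.422 -0.401  0.008]
 [ 0.429 -0.366  0.029]
 [ 0.435 -0.348  0.031]]
```

The key lies in the tray at y −0.40 to −0.35. I'll keep this tilt, rise, and carry the wrist camera round to look at the drill's front.

{"op": "move_arm", "data": {"jaw": [6, 6, 6, 6, 6, 6, 6, 6, 6, 6, 6, 6], "dp": [[-2, 0, -3.4], [-2, 0, -3.4], [-2, 0, -3.4], [-2, 0, -3.4], [-2, 0, -3.4], [-2, 0, -3.4], [-2, 0, -3.4], [3.4, -0.26, -1.98], [3.4, -0.26, -1.98], [3.4, -0.26, -1.98], [3.4, -0.26, -1.98], [3.4, -0.26, -1.98]], "turn": [[0, 0, 0], [0, 0, 0], [0, 0, 0], [0, 0, 0], [0, 0, 0], [0, 0, 0], [0, 0, 0], [0, 0, 0], [0, 0, 0], [0, 0, 0], [0, 0, 0], [0, 0, 0]]}}

```text
time_s: 11.47
position: [0.4232, -0.2265, 0.4054]
tool_rot: [[0.055, 0.998, -0.034], [0.866, -0.065, -0.495], [-0.496, -0.002, -0.868]]
ft_force: [1.5, -0.4, -0.4]
grip_width: 0.0598
gripper_force: 0.0
```

{"op": "move_arm", "data": {"jaw": [6, 6, 6, 6, 6, 6, 6, 6, 6, 6, 6, 6], "dp": [[3.4, -0.26, -1.98], [3.4, -0.26, -1.98], [3.4, -0.26, -1.98], [3.4, -0.26, -1.98], [3.4, -0.26, -1.98], [3.4, -0.26, -1.98], [3.4, -0.26, -1.98], [3.4, -0.26, -1.98], [3.4, -0.26, -1.98], [3.4, -0.26, -1.98], [3.4, -0.26, -1.98], [0, 0, 0]], "turn": [[0, 0, 0], [0, 0, 0], [0, 0, 0], [0, 0, 0], [0, 0, 0], [0, 0, 0], [0, 0, 0], [0, 0, 0], [0, 0, 0], [0, 0, 0], [0, 0, 0], [0, 0, 0]]}}

```text
time_s: 12.47
position: [0.4229, 0.2107, 0.4072]
tool_rot: [[0.049, 0.998, -0.033], [0.866, -0.058, -0.497], [-0.498, -0.004, -0.867]]
ft_force: [1.1, -0.3, -0.7]
grip_width: 0.0599
gripper_force: 0.0
```

Run:
```python
from h import *
s=observe(); R=s["tool_rot"]; print(s["q"].round(1),s["position"].round(3))
for t in ([.575,.275,.40],[.575,.275,.30]): print("dp cm",(R.T@(np.array(t)-s["position"])*100).round(2))
```

```text
[ 27.2  19.8  50.4 -30.4 122.4  16.8] [0.423 0.211 0.407]
dp cm [ 6.67 14.81 -3.08]
dp cm [11.65 14.86  5.59]
```

{"op": "move_arm", "data": {"jaw": [6, 6, 6, 6, 6, 6, 6, 6, 6], "dp": [[1.7, 3, -0.8], [1.7, 3, -0.8], [1.7, 3, -0.8], [1.6, 3, -0.7], [0, 2.8, 0], [1.5, 0, 2.6], [1.5, 0, 2.6], [2, 0, 3.4], [0, 0, 0]], "turn": [[0, 0, 0], [0, 0, 0], [0, 0, 0], [0, 0, 0], [0, 0, 0], [0, 0, 0], [0, 0, 0], [0, 0, 0], [0, 0, 0]]}}

```text
time_s: 13.22
position: [0.57, 0.2669, 0.2909]
tool_rot: [[0.045, 0.998, -0.049], [0.862, -0.063, -0.504], [-0.506, -0.019, -0.862]]
ft_force: [0.1, 0.3, -3.3]
grip_width: 0.0599
gripper_force: 0.0
```

```bash
python3 look.py g1 pointer_tip:.252 index_gap:.234 lever_handle:.319
```

```text
13.2167 [0.57   0.2669 0.2909] [[0.045, 0.998, -0.049], [0.862, -0.063, -0.504], [-0.506, -0.019, -0.862]] [ 25.8  39.2  35.4 -29.6 118.8  17.7]
pointer_tip 0.69 337 262 [0.577  0.2331 0.252 ]
index_gap 0.62 341 240 [0.5797 0.2327 0.234 ]
```

View pics/g1.png

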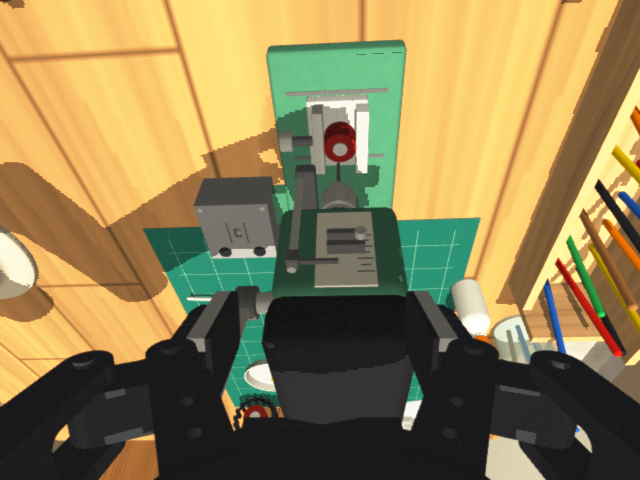

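The pointer is at about (337,261), and the clip with its gap is at about (345,240). I'll zoom in and take depth.

Run:
```python
from h import *
z=np.load("g1.npz"); im,d,T=z["im"],z["d"].astype(float),z["T"]; C=calib("wrist"); C=(C[0],C[1],T)
c=im[195:300,270:410]; save(cv2.resize(c,(800,600),interpolation=cv2.INTER_NEAREST),"g1c.png")
for u in (333,345):
  for v in range(224,270,2):
    P=px2w("wrist",np.float64(u),np.float64(v),d[v,u],C).round(4); print(u,v,im[v,u].sum()//3,P)
```

```text
333 224 115 [0.5744 0.2265 0.2129]
333 226 115 [0.5744 0.2259 0.2141]
333 228 85 [0.5744 0.2271 0.2173]
333 230 46 [0.5747 0.2343 0.2265]
333 232 52 [0.5747 0.2339 0.2279]
333 234 77 [0.5747 0.2331 0.2288]
333 236 80 [0.5746 0.232  0.2294]
333 238 79 [0.5746 0.2307 0.2299]
333 240 57 [0.5823 0.4115 0.4091]
333 242 48 [0.5747 0.2342 0.2367]
333 244 51 [0.5748 0.2352 0.2393]
333 246 77 [0.5747 0.2327 0.2386]
333 248 78 [0.5746 0.2313 0.2389]
333 250 78 [0.5746 0.2302 0.2396]
333 252 78 [0.5745 0.2283 0.2394]
333 254 112 [0.5744 0.2263 0.2393]
333 256 113 [0.5744 0.2257 0.2403]
333 258 59 [0.5749 0.238  0.253 ]
333 260 65 [0.5749 0.2376 0.2542]
333 262 80 [0.5748 0.2357 0.254 ]
333 264 112 [0.5744 0.2268 0.2477]
333 266 114 [0.5744 0.2266 0.2491]
333 268 114 [0.5744 0.226  0.2501]
345 224 113 [0.5822 0.2267 0.2135]
345 226 112 [0.5822 0.2267 0.2153]
345 228 73 [0.5822 0.2345 0.2253]
345 230 47 [0.5821 0.2339 0.2264]
345 232 56 [0.5821 0.2336 0.2279]
345 234 78 [0.5821 0.2328 0.2288]
345 236 80 [0.582  0.2312 0.229 ]
345 238 79 [0.582  0.2295 0.2291]
345 240 52 [0.5819 0.2344 0.2356]
345 242 46 [0.5819 0.2338 0.2366]
345 244 58 [0.5819 0.2346 0.2391]
345 246 78 [0.5818 0.2334 0.2396]
345 248 80 [0.5818 0.2307 0.2387]
345 250 80 [0.5818 0.2284 0.2381]
345 252 79 [0.5817 0.2284 0.2398]
345 254 113 [0.5817 0.2264 0.2396]
345 256 118 [0.5816 0.226  0.2409]
345 258 113 [0.5816 0.2265 0.2429]
345 260 114 [0.5816 0.2259 0.244 ]
345 262 115 [0.5815 0.2264 0.2461]
345 264 114 [0.5815 0.2265 0.2477]
345 266 114 [0.5815 0.2266 0.2494]
345 268 115 [0.5814 0.2256 0.2501]
```

View pics/g1c.png

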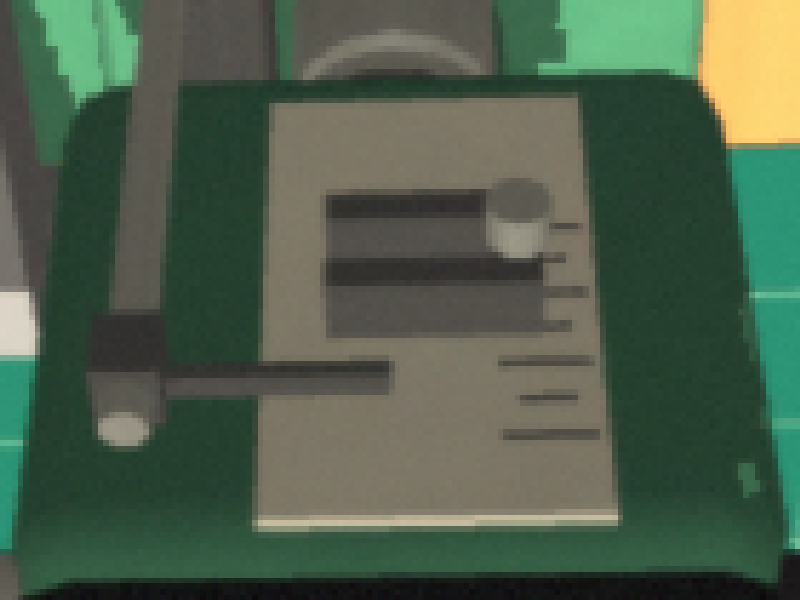

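The gap runs from z 0.2292 to 0.2352 (middle 0.2322), with the pointer centre at 0.2530. That makes 20.9 mm of travel, or 1.045 rad of lever. Now I'll bring the tool upright over the lever grip.

{"op": "move_arm", "data": {"jaw": [6, 6, 6, 6, 6, 6, 6, 6, 6, 6, 6, 6], "dp": [[-1.65, 0, -2.8], [-1.65, 0, -2.8], [-1.65, 0, -2.8], [-1.65, 0, -2.8], [-0.1, -3.2, 0.15], [-0.1, -3.2, 0.15], [-0.1, -3.2, 0.15], [0, 0, 0], [0, 0, 0], [0, 0, 0], [0, 0, 0], [0, 0, 0]], "turn": [[0, 0, 0], [0, 0, 0], [0, 0, 0], [0, 0, 0], [0, 0, 0], [0, 0, 0], [0, 0, 0], [0, 0.11, 0], [0, 0.11, 0], [0, 0.11, 0], [0, 0.11, 0], [0, 0.09, 0]]}}

```text
time_s: 14.42
position: [0.4666, 0.2601, 0.423]
tool_rot: [[0.059, 0.998, 0.018], [0.998, -0.06, 0.019], [0.02, 0.017, -1.0]]
ft_force: [0.2, -0.2, -0.3]
grip_width: 0.0598
gripper_force: 0.0
```

{"op": "move_arm", "data": {"jaw": [5, 5, 5, 5, 5, 5, 5, 5, 5, 5, 5, 5], "dp": [[0, 0, 0], [0, 0, 0], [0, 0, 0], [0, 0, 0], [0, 0, 0], [0, 0, 0], [0, 0, 0], [0, 0, 0], [0, 0, 0], [0, 0, 0], [0, 0, 0], [0, 0, 0]], "turn": [[0, 0, -0.12], [0, 0, -0.12], [0, 0, -0.12], [0, 0, -0.12], [0, 0, -0.12], [0, 0, -0.12], [0, 0, -0.12], [0, 0, -0.12], [0, 0, -0.12], [0, 0, -0.12], [0, 0, -0.12], [0, 0, -0.12]]}}

```text
time_s: 15.42
position: [0.4669, 0.26, 0.4219]
tool_rot: [[-0.983, 0.183, 0.016], [0.183, 0.983, 0.013], [-0.013, 0.015, -1.0]]
ft_force: [-1.3, -0.2, 0.2]
grip_width: 0.0501
gripper_force: 0.0
```

```bash
python3 look.py l1 lever_handle:.319
python3 - <<'E'
from h import *
z=np.load("l1.npz"); im,d,T=z["im"],z["d"].astype(float),z["T"]; C=calib("wrist"); C=(C[0],C[1],T)
V,U=np.mgrid[:480,:640]; P=px2w("wrist",U.astype(float),V.astype(float),d,C)
m=(d>0)&(abs(P[...,0]-.475)<.04)&(abs(P[...,1]-.2)<.05)&(P[...,2]>.3)&(P[...,2]<.345)&(im.max(2)<90)
q=P[m]; print(m.sum(),np.percentile(q,[2,50,98],axis=0).round(4),cv2.minAreaRect((q[:,:2]*1000).astype(np.float32)))
E
```

```text
15.4167 [0.4669 0.26   0.4219] [[-0.983, 0.183, 0.016], [0.183, 0.983, 0.013], [-0.013, 0.015, -1.0]] [ 16.2  16.9  46.3   0.5 115.8 -63.1]
lever_handle 0.64 229 250 [0.4746 0.1951 0.319 ]
2304 [[0.4485 0.1869 0.3211]
 [0.472  0.1981 0.3295]
 [0.4982 0.2062 0.332 ]] ((474.66717529296875, 196.37416076660156), (20.7349796295166, 53.73405838012695), 89.71516418457031)
```

View pics/l1.png

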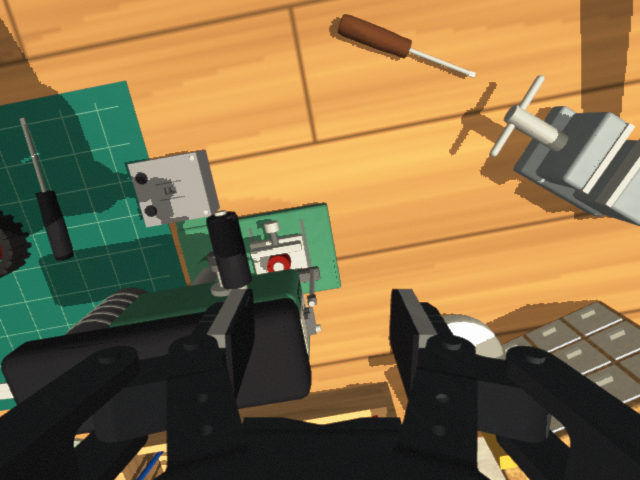

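The grip is at (229,250) in the picture, with its centre at (0.4747, 0.1964, 0.3195) in the world. I'll align over it and descend.

{"op": "move_arm", "data": {"jaw": [5, 5, 5, 5, 5, 5, 5, 5, 5, 5], "dp": [[0, 0, 0], [0, 0, 0], [-0.2, -3.3, 0], [-0.2, -3.3, 0], [0, 0, 0], [0, 0, 3], [0, 0, 3], [0, 0, 3], [0, 0, 0], [0, 0, 0]], "turn": [[0, 0, -0.065], [0, 0, -0.065], [0, 0, 0], [0, 0, 0], [0, 0, 0], [0, 0, 0], [0, 0, 0], [0, 0, 0], [0, 0, 0], [0, 0, 0]]}}

```text
time_s: 16.35
position: [0.4672, 0.1951, 0.3289]
tool_rot: [[-0.998, 0.062, 0.009], [0.062, 0.998, 0.011], [-0.009, 0.012, -1.0]]
ft_force: [0.1, 0.1, 1.1]
grip_width: 0.05
gripper_force: 0.0
```

{"op": "move_arm", "data": {"jaw": [5, 5, 5, 5, 5, 5], "dp": [[-0.2, 0.05, 2], [0, 0, 2], [0, 0, 1.5], [0, 0, 1], [0, 0, 0.4], [0, 0, 0]], "turn": [[0, 0, 0], [0, 0, 0], [0, 0, 0], [0, 0, 0], [0, 0, 0], [0, 0, 0]]}}

```text
time_s: 16.85
position: [0.4705, 0.1964, 0.2603]
tool_rot: [[-0.998, 0.061, 0.011], [0.061, 0.998, 0.012], [-0.01, 0.012, -1.0]]
ft_force: [-0.1, -0.3, 0.1]
grip_width: 0.0499
gripper_force: 0.0
```

{"op": "move_arm", "data": {"jaw": [1.5, 1.5, 1.5, 1.5, 1.5, 1.5], "dp": [[0, 0, 0], [0, 0, 0], [0, 0, 0], [0, 0, 0], [0, 0, 0], [0, 0, 0]], "turn": [[0, 0, 0], [0, 0, 0], [0, 0, 0], [0, 0, 0], [0, 0, 0], [0, 0, 0]], "force": 70}}

```text
time_s: 17.35
position: [0.4701, 0.1961, 0.2601]
tool_rot: [[-0.998, 0.06, 0.011], [0.06, 0.998, 0.011], [-0.011, 0.012, -1.0]]
ft_force: [-0.3, -2.0, 6.9]
grip_width: 0.0205
gripper_force: 67.6
```

{"op": "move_arm", "data": {"jaw": [1.5, 1.5, 1.5, 1.5, 1.5, 1.5, 1.5, 1.5, 1.5, 1.5], "dp": [[0, 1.2, 0.53], [0, 1.11, 0.68], [0, 1.01, 0.82], [0, 0.88, 0.93], [0, 0.77, 1.05], [0, 0.62, 1.15], [0, 0.47, 1.22], [0, 0.3, 1.27], [0, 0, 0], [0, 0, 0]], "turn": [[0, 0, 0], [0, 0, 0], [0, 0, 0], [0, 0, 0], [0, 0, 0], [0, 0, 0], [0, 0, 0], [0, 0, 0], [0, 0, 0], [0, 0, 0]]}}

```text
time_s: 18.18
position: [0.4708, 0.2602, 0.1824]
tool_rot: [[-0.998, 0.059, 0.001], [0.059, 0.998, 0.009], [-0.0, 0.009, -1.0]]
ft_force: [-15.6, -4.8, 7.5]
grip_width: 0.0205
gripper_force: 68.2
```

```bash
python3 look.py e1 pointer_tip:.232 index_gap:.232 lever_handle:.243
python3 - <<'E'
from h import *
z=np.load("e1.npz"); im=z["im"]; C=calib("wrist"); print(w2px("wrist",np.array([.58,.235,.232]),C),observe()["gripper_force"])
im2,d2=cams.get_image("top"); save(im2,"top2.png"); print([(r["p"],r["location"]) for r in cams.mark_of("top","lever_handle")[:2]])
E
```

```text
18.1833 [0.4708 0.2602 0.1824] [[-0.998, 0.059, 0.001], [0.059, 0.998, 0.009], [-0.0, 0.009, -1.0]] [ 16.   21.2  78.3   0.5  80.3 -70.7]
index_gap 0.56 55 205 [0.4243 0.1815 0.232 ]
lever_handle 0.67 320 354 [0.4744 0.2597 0.243 ]
(np.float64(275.15173091001543), np.float64(574.4164644390504)) 68.18095564842224
[(0.48, [0.2617, 0.5742])]
```

View pics/e1.png

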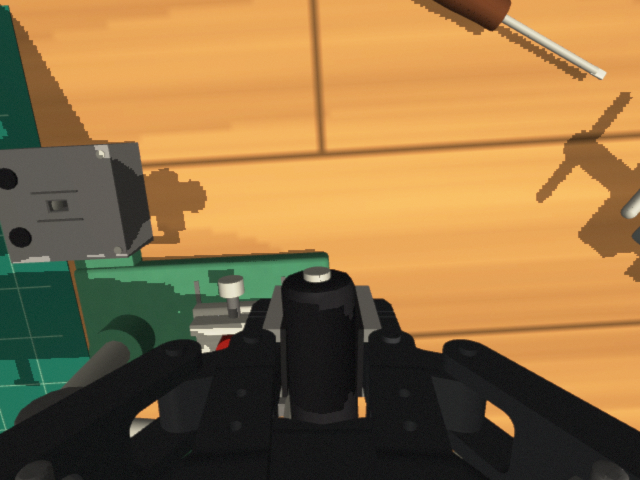

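The grip is firmly held at (320,340), but the pointer is out of this view. I'll check the lever angle from depth on the grip.

Run:
```python
from h import *
def top(n,u,vs):
    z=np.load(n+".npz"); d,T=z["d"].astype(float),z["T"]; C=calib("wrist"); C=(C[0],C[1],T)
    for v in vs:
        P=np.array([px2w("wrist",np.float64(k),np.float64(v),d[v,k],C) for k in u]); i=P[:,2].argmax(); print(n,v,u[i],P[i].round(4),np.median(d[v,u]))
top("e1",range(285,355),range(300,420,20))
top("l1",range(210,250),range(225,285,15))
s=observe(); print(s["position"],s["ft_force"])
```

```text
e1 300 318 [0.4513 0.2604 0.2539] 0.1139405220746994
e1 320 316 [0.4571 0.2595 0.2541] 0.1156742088496685
e1 340 325 [0.4062 0.263  0.3576] 0.11720487475395203
e1 360 318 [0.4694 0.2593 0.2543] 0.1187807023525238
e1 380 327 [0.476  0.2615 0.2541] 0.12065324187278748
e1 400 321 [0.4826 0.2593 0.254 ] 0.12253165990114212
l1 225 220 [0.4535 0.197  0.3321] 0.2743144929409027
l1 240 220 [0.4633 0.1946 0.3327] 0.27710552513599396
l1 255 227 [0.4745 0.1965 0.3322] 0.2806459367275238
l1 270 232 [0.4856 0.1971 0.3319] 0.2827921658754349
[0.47083051 0.26006154 0.18307954] [-16.36222376  -3.25113162   6.5488776 ]
```

The lever is about 1.05 rad down, which is 21.0 mm of travel and mid-gap. I'll ease the sideways strain a little and settle.

{"op": "move_arm", "data": {"jaw": [1.5, 1.5, 1.5, 1.5, 1.5], "dp": [[0.15, 0, 0], [0.15, 0, 0], [0, 0, 0], [0, 0, 0], [0, 0, 0]], "turn": [[0, 0, 0], [0, 0, 0], [0, 0, 0], [0, 0, 0], [0, 0, 0]]}}

```text
time_s: 18.9
position: [0.4709, 0.2598, 0.184]
tool_rot: [[-0.998, 0.06, 0.009], [0.06, 0.998, 0.01], [-0.008, 0.01, -1.0]]
ft_force: [-4.0, -7.6, 7.4]
grip_width: 0.0203
gripper_force: 68.3
```

Run:
```python
from h import *
im,d=cams.get_image("scene"); save(cv2.resize(im[130:370,200:520],(800,600),interpolation=cv2.INTER_CUBIC),"end.png")
s=observe(); print(s["position"],s["ft_force"],s["grip_width"],s["gripper_force"])
im,d=cams.get_image("top")
for q in("safety_key","parts_tray"):print(q,[(round(r["p"],2),ray_z("top",r["location"][0]*640,r["location"][1]*480,.015).round(3)) for r in cams.mark_of("top",q)[:3]])
```

```text
[0.47088083 0.2598237  0.18397875] [-3.24026748 -6.5115739   7.01228516] 0.020304095507824565 68.2653558254242
safety_key [(0.63, array([ 0.434, -0.408,  0.015]))]
parts_tray [(0.74, array([ 0.724, -0.281,  0.015])), (0.7, array([ 0.428, -0.394,  0.015]))]
```

View pics/end.png

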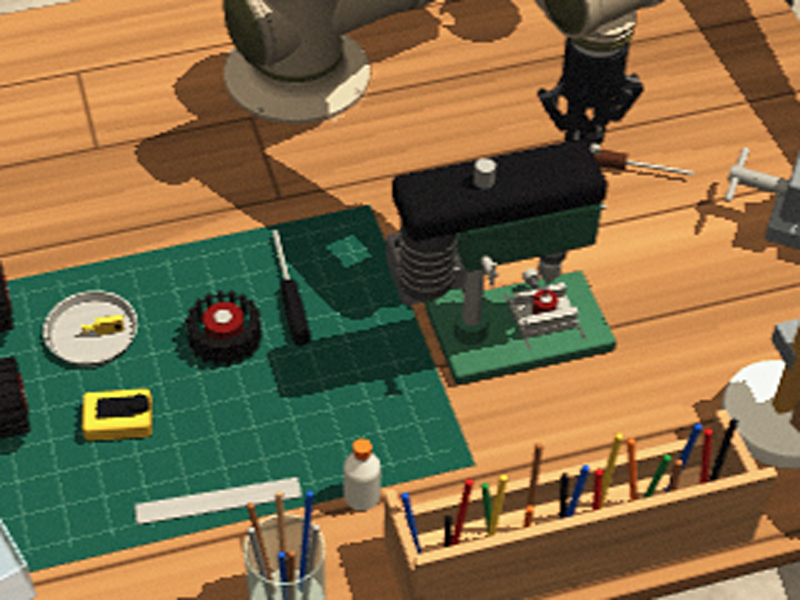

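The key lies in the tray at (100,327), the bystanders are where they were, and the lever is held at about 1.04 rad. I'm handing the job in.

```bash
python3 -c "
from rig import ticket
print(ticket.close_job())"
```

```text
the job is handed in; nothing more can be done
None
```

The safety key is out of its switch and lying in the parts tray, and the arm is holding the feed lever about 1.04 rad down (about 20.8 mm), which should put the pointer mid-gap; I worked that out from the lever angle and the gap I measured beforehand, because the pointer was out of view at the end.

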